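Sweep stray jar lids into the reject tray

ROBOT

A 7-joint arm with a two-finger parallel gripper is mounted at the origin on the work surface. World frame = base frame: x ahead of the robot, y to its left, z up, the work surface at z = 0. Lengths are in mm, angles in rad, forces in N, time in s.
With the tool pointing down it reaches from about 400 to 875 mm from the base axis. Payload 4.4 kg.
Tool frame: the origin (TCP) lies between the finger pads; the fingertips stand 17 mm ahead of it and the grasp point (between the pads) lies 2 mm behind it; z points along the fingers, y is the line along which they close (so a half turn about z gives the same grasp; the last joint's range is limited). The gripper opens to 85 mm and grips with 20 to 120 N. Pads are 22 mm wide; open, the fingers measure 114 mm over their backs; the gripper's body (76 mm by 85 mm) begins 54 mm behind the grasp point. The pads swing forward as they close: fully open they stand 13 mm farther back than shut.
Start: joints at [-1.299, 0.628, 0.038, 1.517, -0.027, 0.996, -0.02], TCP at [215.395, 613.288, 248.313] pointing down, gripper open.
Joint ranges: [-3.06, 3.06], [-0.37, 2.12], [-1.25, 1.32], [0.18, 2.47], [-1.1, 4.24], [0.23, 1.98], [-2.94, 2.94]. Speed limits (rad/s): [2.57, 2.57, 3.14, 3.14, 3.14, 3.14, 3.14].

INTERFACE

Orientations are given as [roll, pitch, yaw] about the fixed x, y, z axes, in that order (R = Rz(yaw) Ry(pitch) Rx(roll)).
In Python, from cell import sensors, get_image, ctrl gives the robot as it stands.
- The arm moves only by the tool send_rows, never from a script. Its argument "series" is a list of rows, each a list of 3 entries, a list of its own where there are three numbers: the finger opening in mm, from 0 to 85.4, then the shift along the world's x, y, z in units of 60 mm (1.0 is 60 mm), then the turn, a rotation vector about the world's x, y, z in units of 5 degrees (1.0 is 5 degrees). A call has 1 to 8 rows; each row shifts and turns the commanded pose from where the row before left it; what a row does not reach is not made up. A row lasts 1/8 s, in which the tool goes at most 62.5 mm and 10.7 degrees, less where a joint would pass 70% of its speed; a pose out of reach is approached as far as the arm can. A call is refused whole if a number of a shift passes 1 or a number of a turn 1, either way. A call with a gripper value outside its range is refused whole. The fingers move at their own pace and stop on an object; the grip force is fixed at half the most. Time passes only in rows, so rows that do not move let the fingers close. It gives the time, the measured TCP pose, the force, the opening and the grip force at its end, in the units of the state.
- sensors.read_state(): the state, without advancing time (a new reading comes with each control period).
- get_image(name): name is "side" or "top" or "wrist"; returns a dict with "img" (384x512x3 uint8, red, green, blue), "depth" (384x512 float32, mm along the optical axis (not along the pixel's ray), 0 where there is no reading), "vfov" (degrees; the focal length in pixels is half the picture's height over the tangent of half this angle, whatever the lens; pixels are square), "cx", "cy" (the principal point, pixels), "world_to_cam" (4x4, takes a point from world to camera coordinates). Camera axes: x right, y down, z forward; pixel columns grow to the right and rows downward; lengths in mm; the calibration is good to about 2 mm. A picture is of the moment at which its call begins.
- ctrl.finish_job(): hands the job in; it is judged then, once.
The state is a dict: "clock": time; "qpos": joint angles; "qd": joint speeds; "tau": joint torques, N m; "eef_pos": TCP position; "tool_rot": TCP orientation; "force": force on the tool from outside, world axes, zero at the start; "torque": the same for the moment, N m; "width": finger opening in mm; "gripper_force": force on a finger pad.
Only numpy, scipy, OpenCV 4.12 (cv2) and the standard library are available. Lean on these libraries where they do the work, as an engineer would, in place of code of your own. Each camera call takes 0.05 s, during which the arm holds its last target. There are 200 camera calls.

TASK

Clear the packing board: with the closed fingers, push the three loose orange lids along the board and off its open edge, so that all three drop into the empty red tray and none into the blue tray of white lids. Only push them, never pick them up or lift them, and leave the small filled pot on the board and everything else standing where it is.

Things in the scene. Friction and masses are not known exactly. Their poses are not given: they have to be found in the camera images.
- board: Fixed wooden board, 260 (x) x 240 (y) mm, flat top 45 mm above the table, yaw up to 0.15. Origin: centre of its underside, on the table. Rails 10 mm thick, 12 mm above the top, stand along both x ends; both y edges (y = +-120 mm) are open and flush, a tray at each. Lids and pot start in lanes at local x about -90, -30, 30, 90 mm, one in each in any order, within 45 mm of local y = 0.
- red_tray: Fixed empty red open tray, 260 (x) x 116 (y) x 40 mm high, walls 4 mm, rim 5 mm below the board's top. Origin: centre of its underside, on the table; axes as the board's. It stands against one of the board's open edges, centre at y = +180 or -180 mm of the board: which side varies.
- blue_tray: Fixed blue tray of the same size with seven white lids lying in it (fixed), against the board's other open edge. No orange lid may go here. Origin: centre of its underside.
- lid_1: Loose orange jar lid, a flat disc 40 mm across and 16 mm high, about 20 g, slides easily, lying on the board. Origin: centre of its underside (as it starts); its z axis points up.
- lid_2: Loose orange jar lid, a flat disc 40 mm across and 16 mm high, about 20 g, slides easily, lying on the board. Origin: centre of its underside (as it starts); its z axis points up.
- lid_3: Loose orange jar lid, a flat disc 40 mm across and 16 mm high, about 20 g, slides easily, lying on the board. Origin: centre of its underside (as it starts); its z axis points up.
- pot: Small filled seasoning pot with a white lid and a green band, 44 mm across and 54 mm high, about 90 g, standing loose on the board among the lids; leave it. Origin: centre of its underside.
- jar_1: Tall filled snack jar, 82 mm across, 133 mm high, white lid, standing on the table to the left of the trays; leave it. Origin: centre of its underside.
- jar_2: A jar like jar_1, standing to the right of the trays; leave it. Origin: centre of its underside.
- label_roll: White roll of blank labels lying flat on the table to the right, ring 90 mm across, 35 mm high; leave it. Origin: centre of its underside.
- sponge_block: Yellow hard block, 60 x 90 x 30 mm, on the table to the left; leave it. Origin: centre of its underside.

How it is judged:
By the outcome, as a careful person would: the job done as asked, in the order asked, and still so for the second after the job is handed in, with the robot touching nothing.
It also fails if it takes over 58 s, if anything falls off the work surface, if the arm or the gripper's body presses on something with over 40 N, if the wrist force passes 120 N, or if a joint passes its speed limit or range.

## Working session

There is one attempt and no reset: what is moved stays moved. The work goes in short steps, Python scripts to look and compute and a tool call to move; the robot and the scene stay as the last step left them, time stands still between calls to the robot, and variables do not carry over. Pictures are saved under pics/ and viewed, at most 10 in all, crops included, and the job is handed in when it is done.

Besides the shell and the picture viewer there is one more tool, called as name([rows], argument=value, ...), one row to a line, values as JSON. send_rows: Moves the arm, as the interface text tells. Its arguments: {"type":"object","properties":{"series":{"type":"array"}},"required":["series"]}

```bash
mkdir -p pics
cat > h.py <<'E'
import numpy as np, cv2
from cell import sensors, get_image, ctrl
def ray(d,u,v,z):
    f=d["img"].shape[0]/2/np.tan(np.radians(d["vfov"])/2)
    T=np.linalg.inv(np.array(d["world_to_cam"])); r=T[:3,:3]@np.array([(u-d["cx"])/f,(v-d["cy"])/f,1]); o=T[:3,3]
    return o+r*(z-o[2])/r[2]
def blobs(d,lo,hi,z,amin=60):
    m=cv2.inRange(cv2.cvtColor(d["img"],cv2.COLOR_RGB2HSV),lo,hi)
    n,_,s,c=cv2.connectedComponentsWithStats(m)
    return [(s[i,4],c[i].round(1).tolist(),s[i,:4].tolist(),ray(d,*c[i],z).round(1).tolist()) for i in range(1,n) if s[i,4]>amin]
def save(d,n): cv2.imwrite("pics/"+n,cv2.cvtColor(d["img"],cv2.COLOR_RGB2BGR))
E
python3 - <<'E'
from h import *
s=sensors.read_state(); print(s)
d=get_image("top"); save(d,"top.png"); e=get_image("side"); save(e,"side.png")
print(d["vfov"],d["cx"],d["cy"],d["world_to_cam"])
print("orange");[print(b) for b in blobs(d,(8,120,100),(22,255,255),61)]
print("red");[print(b) for b in blobs(d,(0,140,80),(6,255,255),40)]
print("blue");[print(b) for b in blobs(d,(95,120,60),(130,255,255),40)]
print("green");[print(b) for b in blobs(d,(40,80,50),(85,255,255),80)]
E
```

```text
{'clock': 0.0, 'qpos': array([-1.29876659,  0.62933158,  0.03844306,  1.51834836, -0.02699556,
        0.99626148, -0.02004844]), 'qd': array([-0.00042653, -0.00038792, -0.00025877,  0.00113354, -0.0003906 ,
       -0.00096137,  0.00023665]), 'tau': array([-6.52764120e-04, -5.63402224e+01,  1.22605138e+00, -1.93441129e+01,
        1.09644592e-02,  1.05855457e-02,  6.07102294e-06]), 'eef_pos': array([215.22093993, 612.73222457, 247.40476089]), 'tool_rot': array([-3.13976211e+00,  2.72319994e-05,  2.80371646e+00]), 'force': array([-0.63419505,  0.08611391, -1.12012784]), 'torque': array([-0.01539046,  0.01428035, -0.04082566]), 'gripper_force': 0.0, 'width': 85.51452057474438}
45.614149003300675 247.48517522556324 198.09034043471956 [[ 1.90194148e-02 -9.99800597e-01 -6.08504775e-03  1.40738512e+01]
 [-9.98497400e-01 -1.86810804e-02 -5.15165912e-02  5.34556329e+02]
 [ 5.13926434e-02  7.05571977e-03 -9.98653600e-01  1.51202515e+03]
 [ 0.00000000e+00  0.00000000e+00  0.00000000e+00  1.00000000e+00]]
orange
(np.int32(128), [268.5, 187.0], [263, 181, 12, 13], [569.1, -43.7, 61.0])
(np.int32(133), [272.4, 203.5], [267, 197, 12, 14], [515.6, -57.2, 61.0])
(np.int32(130), [262.5, 224.1], [257, 218, 12, 14], [448.5, -26.2, 61.0])
red
(np.int32(206), [54.2, 79.9], [10, 77, 89, 19], [915.6, 676.5, 40.0])
(np.int32(2406), [208.7, 201.1], [188, 160, 40, 81], [520.7, 151.0, 40.0])
(np.int32(335), [53.0, 195.0], [5, 186, 90, 13], [530.9, 664.8, 40.0])
blue
(np.int32(1809), [316.4, 192.1], [297, 153, 41, 80], [556.7, -202.0, 40.0])
green
```

View pics/top.png

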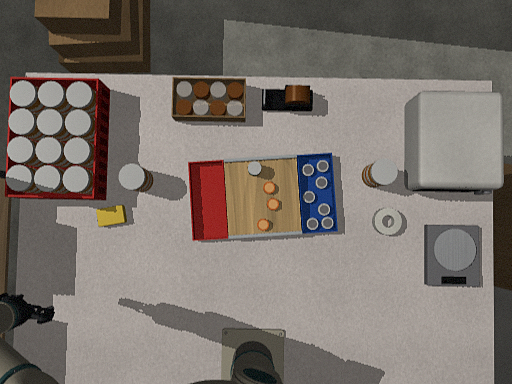

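View pics/side.png

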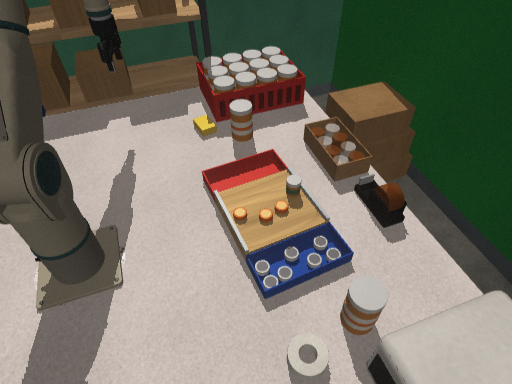

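The top view shows the red tray to the left of the board (px 208,200, the +y side) and the blue tray to the right (316,192). The lids are at (268,187), (272,203) and (262,224), with the pot at (254,168). The side view agrees. Next I'll measure the board's yaw and its local frame.

Run:
```python
from h import *
d=get_image("top"); e=get_image("side")
def corners(lo,hi):
    m=cv2.inRange(cv2.cvtColor(d["img"],cv2.COLOR_RGB2HSV),lo,hi)
    c=max(cv2.findContours(m,0,2)[0],key=lambda c:cv2.boundingRect(c)[3] if 150<cv2.boundingRect(c)[0]<340 else 0)
    p=np.array([ray(d,*q,40)[:2] for q in c[:,0].astype(float)],np.float32)
    r=cv2.minAreaRect(p); print(np.round(r[0],1),np.round(r[1],1),r[2]); return np.array(r[0])
R=corners((0,120,40),(7,255,255)); B=corners((95,100,40),(130,255,255))
C=(R+B)/2; v=(R-B)/np.linalg.norm(R-B); yaw=np.arctan2(-v[0],v[1]); x=np.array([v[1],-v[0]])
print("centre",C,"dist",np.linalg.norm(R-B),"yaw",yaw)
for n,im in(("top",d),("side",e)):
  for b in blobs(im,(8,120,100),(22,255,255),60,80):
    p=np.array(b[3][:2]); 
    if 380<p[0]<660 and abs(p[1])<140: print(n,b[0],b[1],p,"local",((p-C)@x).round(1),((p-C)@v).round(1))
p=ray(d,254.5,167.5,99)[:2]; print("pot",p,(p-C)@x,(p-C)@v)
for u,w in((268,187),(272,203),(262,224),(285,200),(245,200)):  # depth height check
    f=192/np.tan(np.radians(d["vfov"])/2); z=d["depth"][w,u]
    print((np.linalg.inv(d["world_to_cam"])@[(u-d["cx"])/f*z,(w-d["cy"])/f*z,z,1])[:3].round(1))
```

```text
[524.6 154.5] [259.5 117.2] 4.596648693084717
[ 554.8 -203.2] [259.  116.7] 4.805761337280273
centre [539.73773193 -24.35720825] dist 359.0129943619 yaw 0.08421685753242968
top 128 [268.5, 187.0] [569.2 -43.7] local 27.7 -21.8
top 132 [272.4, 203.6] [515.5 -57.2] local -26.9 -30.7
top 130 [262.5, 224.1] [448.5 -26.2] local -91.1 5.8
side 3804 [270.2, 210.0] [532.7 -48.2] local -9.0 -23.2
pot [627.17738746   3.19409818] 89.44729944785533 20.09846924761849
[568.8 -41.9  63.6]
[517.4 -55.8  60.9]
[448.9 -24.5  64.6]
[529.  -99.4  38.2]
[526.2  31.9  45.4]
```

send_rows([
  [0,[0.3,-0.8,0],[0,0,-1]],
  [0,[0.3,-0.8,0],[0,0,-1]],
  [0,[0.3,-0.8,0],[0,0,-1]],
  [0,[0.3,-0.8,0],[0,0,-1]],
  [0,[0.3,-0.8,0],[0,0,-1]],
  [0,[0.3,-0.8,0],[0,0,-1]],
  [0,[0.3,-0.8,0],[0,0,-1]],
  [0,[0.3,-0.8,0],[0,0,-1]],
])

```text
clock: 1.2
eef_pos: [359.8, 227.8, 248.5]
tool_rot: [3.141, -0.0, 2.103]
force: [0.7, -0.7, -0.7]
width: -0.3
gripper_force: 0.0
```

send_rows([
  [0,[0.26,-0.83,0],[0,0,-0.86]],
  [0,[0.26,-0.83,0],[0,0,-0.86]],
  [0,[0.26,-0.83,0],[0,0,-0.86]],
  [0,[0.26,-0.83,0],[0,0,-0.86]],
  [0,[0.26,-0.83,0],[0,0,-0.86]],
  [0,[0.26,-0.83,0],[0,0,-0.86]],
  [0,[0,0,-0.8],[0,0,0]],
  [0,[0,0,-0.8],[0,0,0]],
])

```text
clock: 2.2
eef_pos: [453.8, -70.3, 151.6]
tool_rot: [3.139, 0.001, 1.654]
force: [0.3, 0.9, 0.3]
width: -0.0
gripper_force: 0.0
```

send_rows([
  [0,[0,0,-0.5],[0,0,0]],
  [0,[0,0,0],[0,0,0]],
  [0,[0,0,0],[0,0,0]],
])

```text
clock: 2.58
eef_pos: [453.7, -69.8, 123.2]
tool_rot: [3.14, 0.0, 1.655]
force: [-0.6, -0.5, 0.0]
width: -0.4
gripper_force: 0.0
```

send_rows([
  [0,[-0.025,-0.03,-0.3],[0,0,0]],
  [0,[0,0,-0.3],[0,0,0]],
  [0,[0,0,-0.32],[0,0,0]],
  [0,[0,0,0],[0,0,0]],
  [0,[0,0,0],[0,0,0]],
])

```text
clock: 3.2
eef_pos: [452.5, -71.4, 68.4]
tool_rot: [3.139, 0.001, 1.655]
force: [0.2, 0.2, 0.3]
width: -0.3
gripper_force: 0.0
```

Run:
```python
from h import *
s=sensors.read_state(); print(s["eef_pos"],s["force"])
d=get_image("wrist"); save(d,"w1.png")
```

```text
[452.46513659 -71.4496363   68.37247102] [0.18415555 0.23377384 0.26113205]
```

View pics/w1.png

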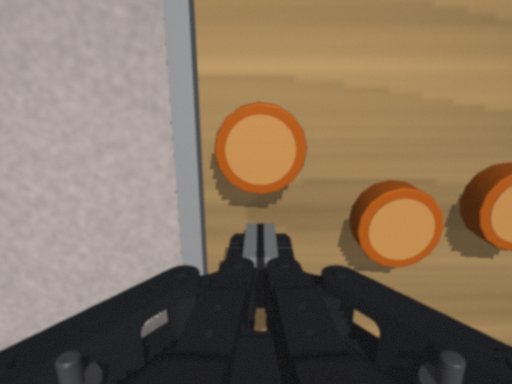

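Lid 1 (px 260,147) sits straight ahead of the finger seam (px 260), and the rail is clear on the left. Pushing now.

send_rows([
  [0,[-0.027,0.32,0],[0,0,0]],
  [0,[-0.027,0.32,0],[0,0,0]],
  [0,[-0.027,0.32,0],[0,0,0]],
  [0,[-0.027,0.32,0],[0,0,0]],
  [0,[-0.027,0.32,0],[0,0,0]],
  [0,[-0.027,0.32,0],[0,0,0]],
  [0,[-0.027,0.32,0],[0,0,0]],
  [0,[-0.027,0.32,0],[0,0,0]],
])

```text
clock: 4.25
eef_pos: [439.2, 83.2, 68.1]
tool_rot: [3.14, -0.0, 1.656]
force: [-0.0, -0.9, 0.7]
width: -0.0
gripper_force: 0.0
```

send_rows([
  [0,[0,0,0],[0,0,0]],
  [0,[0,0,0.5],[0,0,0]],
  [0,[0,0,0.5],[0,0,0]],
  [0,[0,0,0],[0,0,0]],
])

```text
clock: 4.75
eef_pos: [440.2, 81.5, 129.2]
tool_rot: [3.137, -0.0, 1.654]
force: [0.3, 0.3, 0.2]
width: 0.0
gripper_force: 0.0
```

Run:
```python
from h import *
s=sensors.read_state(); print(s["eef_pos"],s["force"])
d=get_image("wrist"); save(d,"w2.png")
d=get_image("top")
[print(b) for b in blobs(d,(8,120,100),(22,255,255),61)]
```

```text
[440.1861114   81.4814159  129.16606265] [0.28029145 0.3235731  0.20070064]
(np.int32(113), [200.4, 89.0], [194, 82, 15, 14], [887.1, 185.0, 61.0])
(np.int32(122), [235.0, 89.8], [228, 83, 15, 14], [886.4, 71.6, 61.0])
(np.int32(64), [293.3, 93.1], [290, 86, 7, 15], [878.8, -119.8, 61.0])
(np.int32(135), [183.0, 106.6], [176, 100, 15, 14], [827.7, 240.6, 61.0])
(np.int32(146), [217.3, 106.9], [209, 101, 18, 13], [828.7, 128.4, 61.0])
(np.int32(129), [268.5, 187.0], [263, 181, 12, 13], [569.0, -43.5, 61.0])
(np.int32(132), [272.4, 203.7], [267, 197, 12, 14], [515.2, -57.2, 61.0])
```

View pics/w2.png

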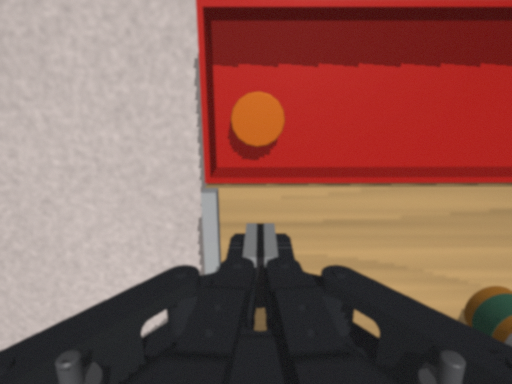

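Lid 1 is in the red tray (px 258,119). On to the middle lid.

send_rows([
  [0,[0.33,-0.777,0],[0,0,0]],
  [0,[0.33,-0.777,0],[0,0,0]],
  [0,[0.33,-0.777,0],[0,0,0]],
  [0,[0.33,-0.777,0],[0,0,0]],
  [0,[0,0,0],[0,0,0]],
  [0,[0,0,0],[0,0,0]],
])

```text
clock: 5.6
eef_pos: [516.5, -103.8, 126.0]
tool_rot: [-3.139, -0.002, 1.655]
force: [-0.3, 1.5, 0.0]
width: -0.2
gripper_force: 0.0
```

send_rows([
  [0,[0.045,-0.02,-0.32],[0,0,0]],
  [0,[0,0,-0.32],[0,0,0]],
  [0,[0,0,-0.32],[0,0,0]],
  [0,[0,0,0],[0,0,0]],
  [0,[0,0,0],[0,0,0]],
])

```text
clock: 6.22
eef_pos: [520.4, -104.8, 69.3]
tool_rot: [-3.141, -0.0, 1.656]
force: [0.5, -0.3, 0.5]
width: 0.3
gripper_force: 0.0
```

Run:
```python
from h import *
s=sensors.read_state(); print(s["eef_pos"],s["force"])
d=get_image("wrist"); save(d,"w3.png")
```

```text
[ 520.36117918 -104.78724396   69.32805862] [ 0.49329155 -0.34705007  0.50210793]
```

View pics/w3.png

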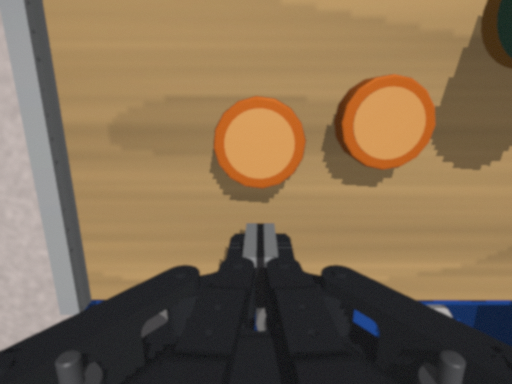

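The middle lid (px 260,142) lines up with the finger seam (px 260), and its neighbour is clear. Pushing about 192 mm.

send_rows([
  [0,[-0.027,0.32,0],[0,0,0]],
  [0,[-0.027,0.32,0],[0,0,0]],
  [0,[-0.027,0.32,0],[0,0,0]],
  [0,[-0.027,0.32,0],[0,0,0]],
  [0,[-0.027,0.32,0],[0,0,0]],
  [0,[-0.027,0.32,0],[0,0,0]],
  [0,[-0.027,0.32,0],[0,0,0]],
  [0,[-0.027,0.32,0],[0,0,0]],
])

```text
clock: 7.28
eef_pos: [507.1, 50.6, 70.0]
tool_rot: [3.141, -0.001, 1.657]
force: [-1.0, 0.2, 0.0]
width: 0.0
gripper_force: 0.1
```

send_rows([
  [0,[-0.027,0.32,0],[0,0,0]],
  [0,[-0.027,0.32,0],[0,0,0]],
  [0,[0,0,0],[0,0,0]],
  [0,[0,0,0.5],[0,0,0]],
  [0,[0,0,0.5],[0,0,0]],
  [0,[0,0,0],[0,0,0]],
])

```text
clock: 8.02
eef_pos: [505.6, 86.3, 131.5]
tool_rot: [3.137, -0.0, 1.655]
force: [0.1, -0.6, 0.4]
width: 0.1
gripper_force: 0.0
```

Run:
```python
from h import *
s=sensors.read_state(); print(s["eef_pos"],s["force"])
d=get_image("wrist"); save(d,"w4.png")
d=get_image("top")
[print(b) for b in blobs(d,(8,120,100),(22,255,255),61) if b[3][0]<700]
```

```text
[505.57479074  86.31169632 131.53815306] [ 0.07148175 -0.61179084  0.39667256]
(np.int32(129), [268.6, 187.0], [263, 181, 12, 13], [569.2, -43.8, 61.0])
```

View pics/w4.png

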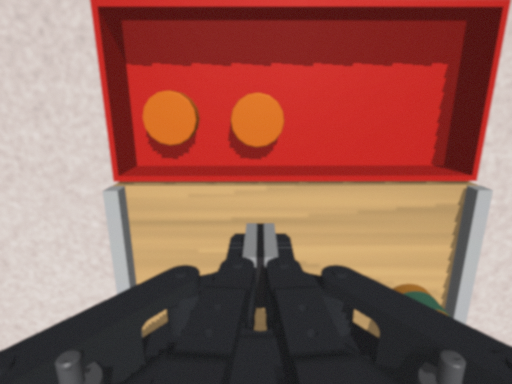

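Two lids are now in the red tray (px 169,117 and 258,119). Next is the last lid.

send_rows([
  [0,[0.29,-0.74,0],[0,0,0]],
  [0,[0.29,-0.74,0],[0,0,0]],
  [0,[0.29,-0.74,0],[0,0,0]],
  [0,[0.29,-0.74,0],[0,0,0]],
  [0,[0,0,0],[0,0,0]],
  [0,[0,0,0],[0,0,0]],
])

```text
clock: 8.88
eef_pos: [572.7, -90.4, 128.3]
tool_rot: [-3.139, -0.002, 1.655]
force: [-0.1, 0.0, -0.0]
width: 0.1
gripper_force: 0.0
```

send_rows([
  [0,[0,-0.02,-0.33],[0,0,0]],
  [0,[0,0,-0.33],[0,0,0]],
  [0,[0,0,-0.33],[0,0,0]],
  [0,[0,0,0],[0,0,0]],
  [0,[0,0,0],[0,0,0]],
])

```text
clock: 9.5
eef_pos: [573.9, -91.2, 70.4]
tool_rot: [3.141, -0.0, 1.657]
force: [-0.2, 0.1, -0.0]
width: 0.0
gripper_force: 0.0
```

Run:
```python
from h import *
s=sensors.read_state(); print(s["eef_pos"],s["force"])
d=get_image("wrist"); save(d,"w5.png")
```

```text
[573.89903141 -91.19554968  70.4393731 ] [-0.20155677  0.09922881 -0.0211666 ]
```

View pics/w5.png

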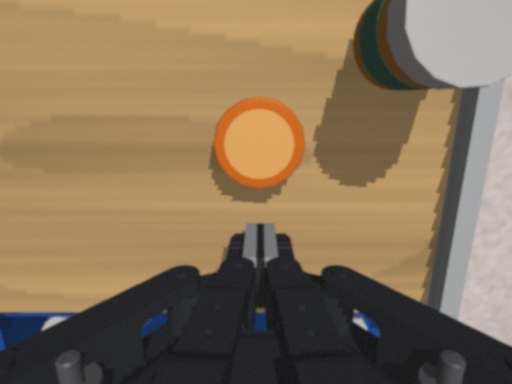

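The last lid (px 259,142) lines up with the finger seam. The pot (px 450,35) is to the right, about 40 mm clear of the push line.

send_rows([
  [0,[-0.027,0.32,0],[0,0,0]],
  [0,[-0.027,0.32,0],[0,0,0]],
  [0,[-0.027,0.32,0],[0,0,0]],
  [0,[-0.027,0.32,0],[0,0,0]],
  [0,[-0.027,0.32,0],[0,0,0]],
  [0,[-0.027,0.32,0],[0,0,0]],
  [0,[-0.027,0.32,0],[0,0,0]],
  [0,[-0.027,0.32,0],[0,0,0]],
])

```text
clock: 10.55
eef_pos: [560.7, 62.7, 70.1]
tool_rot: [-3.142, -0.0, 1.655]
force: [0.9, 0.3, 0.6]
width: 0.1
gripper_force: 0.2
```

send_rows([
  [0,[-0.027,0.3,0],[0,0,0]],
  [0,[-0.022,0.26,0],[0,0,0]],
  [0,[0,0,0],[0,0,0]],
  [0,[0,0,0.6],[0,0,0]],
  [0,[0,0,0.8],[0,0,0]],
  [0,[0,0,0.8],[0,0,0]],
  [0,[-0.3,0,0.5],[0,0,0]],
  [0,[0,0,0],[0,0,0]],
])

```text
clock: 11.55
eef_pos: [540.4, 94.1, 234.4]
tool_rot: [3.138, -0.001, 1.654]
force: [-0.2, -0.9, 0.6]
width: 0.2
gripper_force: 0.0
```

Run:
```python
from h import *
s=sensors.read_state(); print(s["eef_pos"],s["force"])
d=get_image("wrist"); e=get_image("side")
cv2.imwrite("pics/end.png",cv2.cvtColor(np.hstack([cv2.resize(d["img"],(400,300)),cv2.resize(e["img"],(400,300))]),cv2.COLOR_RGB2BGR))
```

```text
[540.44291914  94.09660358 234.37895317] [-0.16434311 -0.913923    0.59162822]
```

View pics/end.png

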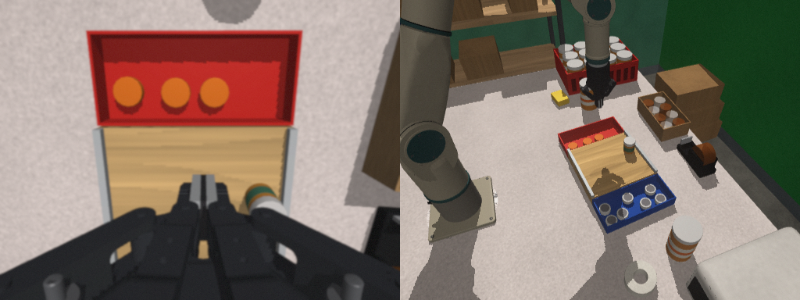

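All three lids lie in the red tray (px 127, 175 and 213 in row 92). The pot is still standing on the board and the arm is clear, so I'm handing in.

```bash
python3 -c "
from cell import ctrl
print(ctrl.finish_job())"
```

```text
the job is handed in; nothing more can be done
None
```

All three orange lids were pushed off the board into the red tray, the pot was still standing on the board and nothing else looked disturbed, and the job was handed in at about 12 s.

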